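Lock the switch box cover with its flat-blade key

ROBOT

A 7-joint arm with a two-finger parallel gripper is mounted at the origin on a cart in front of the work surface, level with it; the furniture and walls round the work are solid. World frame = base frame: x ahead of the robot, y to its left, z up, the work surface at z = 0. Lengths are in m, angles in rad, forces in N, time in s.
With the tool pointing down it reaches from about 0.4 to 0.75 m from the base axis. Payload 19.5 kg.
Tool frame: the origin (TCP) lies on the front face of the gripper's body, between the roots of the fingers; the fingertips stand 73 mm ahead of it and the grasp point (between the pads) lies 54 mm ahead of it (arm.pinch_z is the distance from the TCP to the grasp point, in m); z points along the fingers, y is the line along which they close (so a half turn about z gives the same grasp; the last joint's range is limited). The gripper opens to 85 mm and grips with 20 to 120 N. Pads are 22 mm wide; open, the fingers measure 114 mm over their backs; the gripper's body (76 mm by 85 mm) begins 54 mm behind the grasp point. The pads swing forward as they close: fully open they stand 13 mm farther back than shut.
Start: joints at [1.252, 0.707, -0.028, 1.485, 0.022, 0.951, -0.075], TCP at [0.157, -0.553, 0.304] pointing down, gripper open.
Joint ranges: [-2.71, 2.71], [-0.32, 2.16], [-1.57, 1.52], [0, 2.45], [-1.46, 4.6], [0, 2.02], [-2.83, 2.83]. Speed limits (rad/s): [1.89, 1.89, 2.57, 2.57, 3.01, 3.01, 3.01].

INTERFACE

Orientations are given as a unit quaternion [w, x, y, z].
In Python, from cell import get_state, cams, hand_in, arm gives the robot as it stands.
- The arm moves only by the tool jog_arm, never from a script. Its argument "commands" is a list of rows, each a list of 6 numbers: the shift along the tool's x, y, z as a fraction of full scale, then the turn, a rotation vector about the tool's x, y, z as a fraction of full scale. A call has 1 to 8 rows; each row is the pose to reach, as a shift and turn from the pose commanded when the call began, along the tool's axes at that moment; what a row does not reach only later rows make up. Full scale, the value 1, is 80 mm for a shift and 45 degrees for a turn. A row lasts 1/12 s, in which the tool goes at most 41.7 mm and 7.16 degrees, less where a joint would pass 70% of its speed; a pose out of reach is approached as far as the arm can. A call with a number of a shift or a turn outside -1 to 1 is refused whole. A call with a gripper value outside its range is refused whole. "gripper" is the opening in per cent of the stroke, from 0 (shut) to 100 (fully open), set as the call begins (left out, the last holds). The fingers move at their own pace and stop on an object; "squeeze" is the grip in N (left out, the last holds). Time passes only in rows, so rows that repeat a pose let the fingers close. It gives the time, the measured TCP pose, the force, the opening and the grip force at its end, in the units of the state.
- get_state(): the state, without advancing time (a new reading comes with each control period).
- cams.snapshot(name): name is "side" or "top"; returns (picture, depth): 400x640x3 uint8, red, green, blue; 400x640 float32, m along the optical axis (not along the pixel's ray), 0 where there is no reading.
- cams.camera_params(name): a dict with "K" (3x3 intrinsics, pixels), "R" (3x3) and "t" (3): a world point X has camera coordinates R X + t. Camera axes: x right, y down, z forward; pixel columns grow to the right and rows downward; lengths in m; the calibration is good to about 2 mm. A picture is of the moment at which its call begins. camera_params takes no time and is no camera call.
- hand_in(): hands the job in; it is judged then, once.
The state is a dict: "time": time; "joint_positions": joint angles; "qvel": joint speeds; "joint_efforts": joint torques, N m; "position": TCP position; "eef_rot": TCP orientation; "force": force on the tool from outside, world axes, zero at the start; "ft_torque": the same for the moment, N m; "grip_width": finger opening in m; "finger_force": force on a finger pad.
Only numpy, scipy, OpenCV 4.12 (cv2) and the standard library are available. Lean on these libraries where they do the work, as an engineer would, in place of code of your own. Each camera call takes 0.05 s, during which the arm holds its last target. There are 200 camera calls.

TASK

Take the flat-blade key out of its wooden block and use it to lock the switch box: put the blade in the slotted cam lock, press the cam in against its spring, turn it a quarter turn clockwise (seen from above) until it is fully home against its stop, and let it spring back up. Use no more force than the spring and the stop need, then stand the key back in the hole of its block, fully down and upright, and leave the other things on the bench alone.

Things in the scene. Friction and masses are not known exactly. Their poses are not given: they have to be found in the camera images.
- key: loose steel key, upright in the holder, about 80 g. Origin: centre of the blade's tip; z up, x along the blade's width. From the tip up: blade 14 (x) by 3.2 mm (y), 11 mm long; shank 14 by 8 mm up to 42 mm; collar 26 by 20 mm to 46 mm, resting on the holder; dark grip plate 30 (x) by 10 mm (y) to 84 mm. Same after a half turn about z
- grip (a point): grip point on the key: on its axis, 68 mm above the blade's tip, in the middle of the dark grip plate, which is pinched across its 10 mm thickness (y); axes as the key's
- holder: fixed wooden block 52x52x48 mm with one upright through hole 17 mm (x) by 11 mm (y); origin at the centre of its underside on the bench, x along the long side of the hole
- mouth (a point): centre of the hole's mouth on the holder's top, 48 mm above the bench. When the key is fully down its collar lies on the top, its tip 42 mm below this point
- switch_box: fixed grey enclosure 112 (x) by 86 (y) by 42 mm high, two black cable glands on its +x side; origin at the centre of its underside. In the middle of the cover is a black round boss, 46 mm outside, 38 mm inside, 14 mm high, with the round steel cam of the lock in it
- slot (a point): centre of the slot in the top face of the steel cam (36 mm across); turns and sinks with the cam; z up, x along the slot. At rest 58 mm above the bench, 2 mm above the boss. The slot is 15.6 mm long (x), 4.8 mm wide, 7 mm deep, with a flat floor and closed ends
- cam (a joint): angle of the cam (rad), grows clockwise seen from above. Starts at 0 to 0.25 (open, slot roughly along the box's x); firm stop at 1.571 (locked, slot along the box's y), felt when the turning moment rises past 0.1 N m; 0.2 N m is too much. Unless the cam is pressed in by more than 4.5 mm a hidden dog blocks it from about 0.33 to 1.33. Friction about 0.04 N m
- plunger (a joint): how far the cam is pressed in (m): 0 at rest, firm stop at 0.0055. The spring pushes up with 5 N at rest and 12 N at the stop; past 1.35 rad the cam springs up again when let go
- offcut: small loose wood offcut 49x55x22 mm, a bystander; origin at the centre of its underside
- pot: green screw-top pot, 64 mm across, 45 mm high, a bystander; origin at the centre of its underside
- sanding: cork sanding block 52x75x28 mm, a bystander; origin at the centre of its underside
- tape: roll of black tape, 90 mm across, 19 mm high, a bystander; origin at the centre of its underside
- spanner: loose grey spanner 35x120x6 mm lying behind the switch box, a bystander; origin at the centre of its underside
- pencil_: loose orange pencil 15x132x8 mm lying near the bench's front edge, a bystander; origin at the centre of its underside
Mind the look-alikes: they are no part of the job. Of the things that look like the key, the smallest one is meant.

How it is judged:
By the outcome, as a careful person would: the job done as asked, in the order asked, and still so for the second after the job is handed in, with the robot touching nothing.
It also fails if it takes over 72 s, if anything falls off the work surface, if the arm or the gripper's body presses on something with over 40 N, if the wrist force passes 120 N, or if a joint passes its speed limit or range.

## Working session

There is one attempt and no reset: what is moved stays moved. The work goes in short steps, Python scripts to look and compute and a tool call to move; the robot and the scene stay as the last step left them, time stands still between calls to the robot, and variables do not carry over. Pictures are saved under pics/ and viewed, at most 10 in all, crops included, and the job is handed in when it is done.

Besides the shell and the picture viewer there is one more tool, called after ">>>" as a command line: name --pt "numbers of a row" for each row, then --argument value for the rest. jog_arm: Moves the arm, as the interface text tells. Its arguments: {"type":"object","properties":{"commands":{"type":"array"},"gripper":{"type":"number"},"squeeze":{"type":"number"}},"required":["commands"]}

```bash
ls; mkdir -p pics; python3 - <<'E'
from cell import get_state,cams,arm
import cv2,numpy as np
s=get_state();print(s)
for n in("top","side"):
    p,d=cams.snapshot(n);cv2.imwrite(f"pics/{n}0.png",p[:,:,::-1]);np.savez(f"{n}0.npz",p=p,d=d,**cams.camera_params(n))
    c=cams.camera_params(n);print(n,c["K"],c["R"],c["t"])
E
```

```text
pics
{'time': 0.0, 'joint_positions': array([ 1.2522716 ,  0.70710124, -0.02763191,  1.48500524,  0.02199115,
        0.95091383, -0.07548415]), 'qvel': array([ 0.00033946,  0.00242404,  0.00011525, -0.00103766,  0.00011772,
       -0.00010104, -0.00110991]), 'joint_efforts': array([ 9.55697724e-04, -8.83200073e+01,  1.23421479e+00, -2.36165231e+01,
        1.68270984e-02,  6.42266779e-03, -6.05414061e-05]), 'position': array([ 0.15710561, -0.55292169,  0.30342682]), 'eef_rot': array([-5.55951579e-04,  9.90434599e-01,  1.37981842e-01, -8.77602851e-05]), 'force': array([-0.41909773, -0.23772746, -0.06181104]), 'ft_torque': array([ 0.0171461 ,  0.01333062, -0.06392457]), 'finger_force': 0.0, 'grip_width': 0.08540680364452037}
top [[505.97729987   0.         309.53016328]
 [  0.         505.97729987 192.57673719]
 [  0.           0.           1.        ]] [[-0.02111328 -0.9997275   0.00995812]
 [-0.98990356  0.01950737 -0.14039375]
 [ 0.14016124 -0.01282175 -0.99004567]] [0.1441977  0.53291839 1.0049339 ]
side [[476.83105593   0.         311.19887232]
 [  0.         476.83105593 190.7164988 ]
 [  0.           0.           1.        ]] [[ 0.8130759   0.58214815 -0.00333383]
 [ 0.36905927 -0.51987043 -0.77040898]
 [-0.45022533  0.62517059 -0.63754128]] [-0.5241526  -0.04282236  1.03809884]
```

View pics/top0.png

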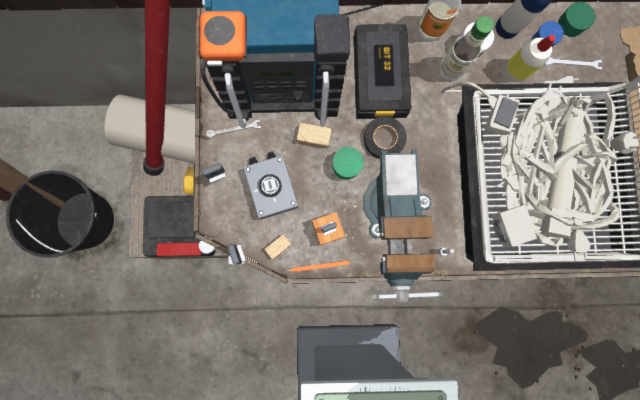

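View pics/side0.png

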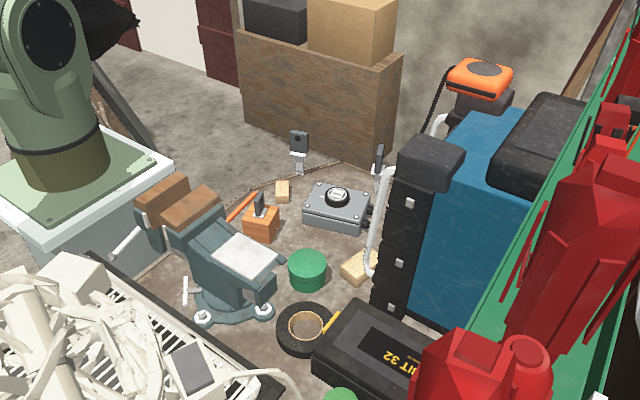

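The top view shows the holder with the key at about (328,229), the switch box and cam at (271,186), and two larger look-alikes at (214,171) and (235,254). The side view shows the key at (259,205) and the cam at (337,194). I'll take upscaled crops next.

```bash
python3 - <<'E'
import cv2,numpy as np
t=np.load("top0.npz")["p"][:,:,::-1];s=np.load("side0.npz")["p"][:,:,::-1]
f=lambda im,x,y,w,h,k:cv2.resize(im[y:y+h,x:x+w],None,fx=k,fy=k,interpolation=cv2.INTER_CUBIC)
a=f(t,240,145,120,110,5);b=f(s,230,170,150,80,5)
cv2.imwrite("pics/tc.png",a);cv2.imwrite("pics/sc.png",b)
E
```

```text
(no output)
```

View pics/tc.png

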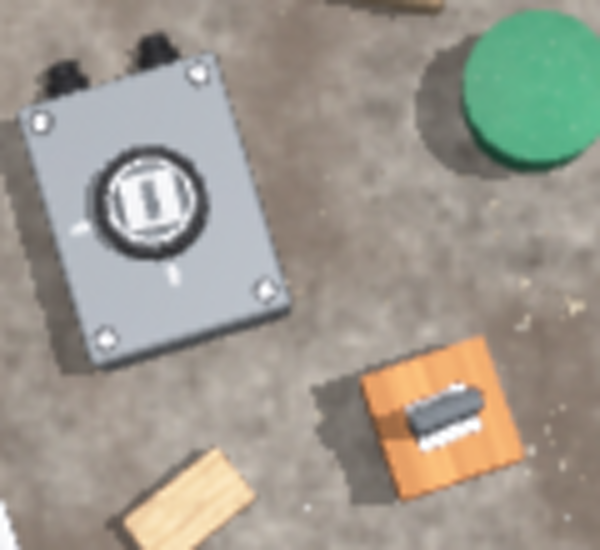

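View pics/sc.png

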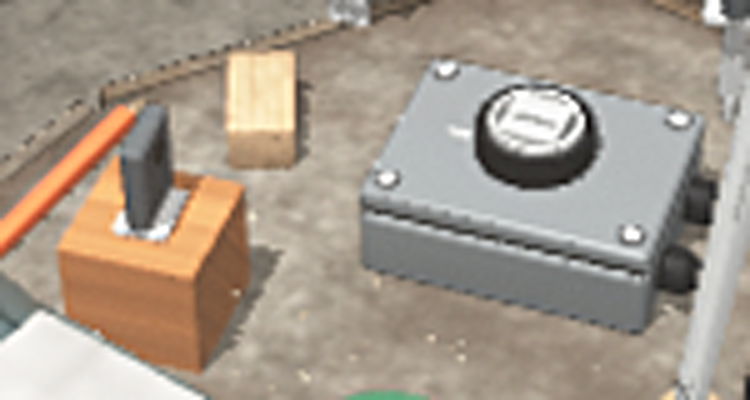

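The crops show the following:
- **Slot:** nearly along the box's long axis, at crop (150,200), which is full image (270,185).
- **Glands:** up in the image.
- **Key:** the grip plate lies along crop (410,425)-(482,395).

Next I'll measure with height masks and rays.

```bash
cat > h.py <<'E'
import cv2,numpy as np
def cast(c,px,z):
    px=np.atleast_2d(px).astype(float);K,R,t=c["K"],c["R"],c["t"]
    r=np.c_[(px-[K[0,2],K[1,2]])/K[0,0],np.ones(len(px))]@R; o=-R.T@t
    return o+r*((z-o[2])/r[:,2])[:,None]
def cloud(c):
    d=c["d"];v,u=np.indices(d.shape);K=c["K"]
    X=np.stack([(u-K[0,2])/K[0,0]*d,(v-K[1,2])/K[1,1]*d,d],-1)
    return (X-c["t"])@c["R"]
def rect(P):
    (x,y),(w,h),a=cv2.minAreaRect((P[:,:2]*1000).astype(np.float32));return np.round([x,y,w,h,a],1)
E
python3 - <<'E'
from h import *
for n,regs in(("top",((305,210,350,250),(240,150,302,222))),("side",((238,185,285,248),(298,175,378,240)))):
    c=dict(np.load(n+"0.npz"));W=cloud(c);print(n,"cam",-c["R"].T@c["t"])
    for i,(a,b,e,f) in enumerate(regs):
        P=W[b:f,a:e].reshape(-1,3);pic=c["p"][b:f,a:e].reshape(-1,3).astype(int)
        print("zhist",np.histogram(P[:,2]*1000,bins=range(-10,100,5))[0])
        for lo,hi in ((.044,.052),(.075,.095)) if i==0 else ((.038,.046),(.053,.062)):
            Q=P[(P[:,2]>lo)&(P[:,2]<hi)]
            if len(Q)>5:print(lo,len(Q),"mean",Q.mean(0).round(4),rect(Q))
    # slot: dark pixels on the bright cam, ray to z=.058
c=dict(np.load("top0.npz"))
print("boss/slot hand",cast(c,[[240+150/5-.4,145+200/5-.4],[240+148/5,145+182/5],[240+155/5,145+218/5]],.058))
# orange top corners by hand, box corners
print(cast(c,np.array([[362,380],[485,337],[523,455],[403,500]])/5+[239.6,144.6],.048).round(4))
print(cast(c,np.array([[20,112],[215,55],[290,300],[98,355]])/5+[239.6,144.6],.042).round(4))
print(cast(c,np.array([[40,122],[198,73],[266,290],[106,340]])/5+[239.6,144.6],.042).round(4))
E
```

```text
top cam [0.38972952 0.14664758 1.06831293]
zhist [  5 408 664  25   3   4   2   4   5   4  16 403 154   8   1   2   3   0
   3  48  32]
0.044 519 mean [0.461  0.0981 0.0486] [461.3  97.6  51.9  52.1  18.2]
0.075 83 mean [0.4609 0.0978 0.0893] [461.2  97.7  10.1  29.6  21.2]
zhist [   6  760 1253   35    7   19   71   43    5  170 1484  211  106  240
   41    0    0    0    0    0    0]
0.038 1783 mean [0.5494 0.2138 0.0425] [550.7 213.9 112.5  85.8  16.1]
0.053 327 mean [0.55   0.2139 0.0572] [550.3 214.3  42.8  45.7  89.5]
side cam [ 0.90935823 -0.36611647  0.62709271]
zhist [  5 545 470 174  91  96 182  66  87  72  74 437  59  23  18  28  18  23
  27  50  19]
0.044 482 mean [0.4663 0.0933 0.0478] [474.9  79.2  65.4 113.5  37.7]
0.075 119 mean [0.4648 0.0941 0.0852] [462.9  96.7   9.9  30.3  16.2]
zhist [   0  894 1196  115  139  160  198  212   98  161 1342   59   99  259
    1    0    0    0    0    0    0]
0.038 1443 mean [0.5563 0.2077 0.042 ] [544.7 236.1 112.3 136.1  16. ]
0.053 312 mean [0.5523 0.212  0.0567] [554.7 250.1 118.7  46.2  84.8]
boss/slot hand [[0.55061758 0.2138569  0.058     ]
 [0.55716589 0.21379112 0.058     ]
 [0.54239334 0.21111705 0.058     ]]
[[0.4769 0.1297 0.048 ]
 [0.4933 0.0794 0.048 ]
 [0.4453 0.0655 0.048 ]
 [0.4283 0.1142 0.048 ]]
[[0.5909 0.2681 0.042 ]
 [0.6134 0.1874 0.042 ]
 [0.5107 0.1582 0.042 ]
 [0.4898 0.2367 0.042 ]]
[[0.5866 0.2599 0.042 ]
 [0.6059 0.1946 0.042 ]
 [0.515  0.168  0.042 ]
 [0.4958 0.2334 0.042 ]]
```

```bash
cat >> h.py <<'E'
def plan(p,psi,wps,rows=4):
    """print calls (shift/80mm tool axes, turn/45deg) from p(m),psi(deg tool-x yaw) through waypoints [x,y,z,psi]"""
    p=np.array(p,float)
    for w in wps:
        d=np.array(w[:3])-p; dps=w[3]-psi
        n=max(1,int(np.ceil(max(np.linalg.norm(d[:2])/.0795,abs(d[2])/.0795,abs(dps)/44.5))))
        for i in range(n):
            a=np.radians(psi);s=d/n
            sh=np.array([s[0]*np.cos(a)+s[1]*np.sin(a),s[0]*np.sin(a)-s[1]*np.cos(a),-s[2]])/.08
            sh=sh.round(4);tw=round(-dps/n/45,4)
            print([*map(float,sh),0,0,tw]," #",np.round(p+s,4),round(psi+dps/n,2))
            p=p+s;psi+=dps/n
def now(show=True):
    from cell import get_state
    s=get_state();w,x,y,z=s["eef_rot"]
    from scipy.spatial.transform import Rotation as R
    r=R.from_quat([x,y,z,w]).as_matrix();psi=np.degrees(np.arctan2(r[1,0],r[0,0]))
    if show:print("t",round(s["time"],2),"p",s["position"].round(4),"psi",psi.round(2),"tilt",r[:,2].round(4),"F",s["force"].round(1),"M",s["ft_torque"].round(3),"w",round(s["grip_width"],4),"ff",round(s["finger_force"],1),"q7",s["joint_positions"][6].round(3))
    return s["position"],psi
E
python3 - <<'E'
from h import *
H=[]
for n in("top","side"):
    W=cloud(np.load(n+"0.npz")).reshape(-1,3);H.append(W)
W=np.vstack(H);W=W[W[:,2]<.7]
r=np.hypot(W[:,0],W[:,1]);az=np.degrees(np.arctan2(W[:,1],W[:,0]))
for a in range(-80,40,8):print(a,[round(float(np.percentile(W[(abs(az-a)<5)&(r>x)&(r<x+.1)][:,2],99)),3) if ((abs(az-a)<5)&(r>x)&(r<x+.1)).sum()>20 else None for x in(.35,.45,.55,.65)])
# slot orientation refine
c=dict(np.load("top0.npz"));g=cv2.cvtColor(c["p"],cv2.COLOR_RGB2GRAY).astype(float)
v,u=np.mgrid[175:196,260:281];P=cast(c,np.c_[u.ravel(),v.ravel()],.058)[:,:2];rr=np.hypot(*(P-[.5505,.214]).T)
wt=np.clip(200-g[175:196,260:281].ravel(),0,None)*(rr<.0095)
m=(P*wt[:,None]).sum(0)/wt.sum();C=((P-m).T*wt)@(P-m)/wt.sum();e,V=np.linalg.eigh(C);print("slot",m,np.sqrt(e),np.degrees(np.arctan2(V[1,1],V[0,1])))
p,psi=now()
az=np.radians
L=[]
for a,rad in((-60,.575),(-45,.565),(-30,.54),(-15,.51),(0,.48),(11.89,.4721)):
    L.append([rad*np.cos(az(a)),rad*np.sin(az(a)),.30,15.86+ (a+74.1)*92.1/86])
plan(p,psi,L)
E
```

```text
-80 [-0.839, -0.83, -0.827, -0.829]
-72 [-0.838, -0.83, -0.83, -0.836]
-64 [-0.838, -0.839, -0.837, -0.837]
-56 [-0.838, -0.839, 0.128, 0.004]
-48 [-0.839, 0.149, 0.155, 0.158]
-40 [0.003, 0.235, 0.245, 0.254]
-32 [0.15, 0.239, 0.241, 0.264]
-24 [0.15, 0.22, 0.231, 0.231]
-16 [0.169, 0.148, 0.216, 0.208]
-8 [0.171, 0.166, 0.122, 0.141]
0 [0.171, 0.165, 0.122, 0.07]
8 [0.048, 0.09, 0.049, 0.308]
16 [0.049, 0.09, 0.059, 0.332]
24 [0.01, 0.045, 0.06, 0.311]
32 [0.004, 0.11, 0.058, 0.111]
slot [0.55055306 0.21365411] [0.00135717 0.00406375] -167.58711459772297
t 0.1 p [ 0.1571 -0.553   0.3035] psi 15.86 tilt [-3.e-04  9.e-04 -1.e+00] F [0.5 0.  0.7] M [-0.02  -0.009 -0.012] w 0.0854 ff 0.0 q7 -0.075
[0.8779, -0.1079, 0.0218, 0, 0, np.float64(-0.1678)]  # [ 0.2223 -0.5255  0.3017] 23.41
[0.8844, 0.0084, 0.0218, 0, 0, np.float64(-0.1678)]  # [ 0.2875 -0.498   0.3   ] 30.96
[0.9169, -0.1675, -0.0, 0, 0, np.float64(-0.1785)]  # [ 0.3435 -0.4487  0.3   ] 38.99
[0.9313, -0.0377, -0.0, 0, 0, np.float64(-0.1785)]  # [ 0.3995 -0.3995  0.3   ] 47.02
[0.8825, -0.2402, -0.0, 0, 0, np.float64(-0.1785)]  # [ 0.4336 -0.3348  0.3   ] 55.06
[0.9075, -0.1146, -0.0, 0, 0, np.float64(-0.1785)]  # [ 0.4677 -0.27    0.3   ] 63.09
[0.8397, -0.2512, -0.0, 0, 0, np.float64(-0.1785)]  # [ 0.4801 -0.201   0.3   ] 71.12
[0.8666, -0.1314, -0.0, 0, 0, np.float64(-0.1785)]  # [ 0.4926 -0.132   0.3   ] 79.15
[0.7954, -0.2327, -0.0, 0, 0, np.float64(-0.1785)]  # [ 0.4863 -0.066   0.3   ] 87.18
[0.8201, -0.1193, -0.0, 0, 0, np.float64(-0.1785)]  # [0.48 0.   0.3 ] 95.22
[0.6157, -0.0569, -0.0, 0, 0, np.float64(-0.1415)]  # [0.471  0.0486 0.3   ] 101.58
[0.6182, 0.0117, -0.0, 0, 0, np.float64(-0.1415)]  # [0.462  0.0973 0.3   ] 107.95
```

>>> jog_arm --pt "0 0 -0.8 0 0 0" --pt "0 0 -0.8 0 0 0" --pt "0 0 -0.8 0 0 0"

```text
time: 0.35
position: [0.1573, -0.5538, 0.3719]
eef_rot: [0.003, 0.99, 0.138, 0.0]
force: [0.6, -0.4, 0.4]
grip_width: 0.0857
finger_force: 0.0
```

>>> jog_arm --pt "0.878 -0.108 -0.4 0 0 -0.168" --pt "0.878 -0.108 -0.4 0 0 -0.168" --pt "0.878 -0.108 -0.4 0 0 -0.168"

```text
time: 0.6
position: [0.2282, -0.5233, 0.4019]
eef_rot: [0.001, 0.978, 0.207, 0.002]
force: [1.2, -0.4, 0.9]
grip_width: 0.0855
finger_force: 0.0
```

>>> jog_arm --pt "0.884 0.008 0 0 0 -0.168" --pt "0.884 0.008 0 0 0 -0.168" --pt "0.884 0.008 0 0 0 -0.168"

```text
time: 0.85
position: [0.2928, -0.4952, 0.3993]
eef_rot: [-0.001, 0.963, 0.271, 0.002]
force: [0.1, 0.5, 0.2]
grip_width: 0.0856
finger_force: 0.0
```

>>> jog_arm --pt "0.917 -0.168 0 0 0 -0.178" --pt "0.917 -0.168 0 0 0 -0.178" --pt "0.917 -0.168 0 0 0 -0.178"

```text
time: 1.1
position: [0.3482, -0.4445, 0.3995]
eef_rot: [-0.001, 0.941, 0.338, 0.002]
force: [1.8, 0.8, -0.5]
grip_width: 0.0854
finger_force: 0.0
```

>>> jog_arm --pt "0.931 -0.038 0 0 0 -0.178" --pt "0.931 -0.038 0 0 0 -0.178" --pt "0.931 -0.038 0 0 0 -0.178"

```text
time: 1.35
position: [0.4039, -0.395, 0.3994]
eef_rot: [-0.001, 0.915, 0.402, 0.002]
force: [0.5, 0.8, -0.0]
grip_width: 0.0851
finger_force: 0.0
```

>>> jog_arm --pt "0.882 -0.24 0 0 0 -0.178" --pt "0.882 -0.24 0 0 0 -0.178" --pt "0.882 -0.24 0 0 0 -0.178"

```text
time: 1.6
position: [0.4364, -0.3297, 0.3998]
eef_rot: [-0.001, 0.885, 0.465, 0.001]
force: [1.3, -0.2, 0.4]
grip_width: 0.0855
finger_force: 0.0
```

>>> jog_arm --pt "0.907 -0.115 0 0 0 -0.178" --pt "0.907 -0.115 0 0 0 -0.178" --pt "0.907 -0.115 0 0 0 -0.178"

```text
time: 1.85
position: [0.4701, -0.2648, 0.3997]
eef_rot: [-0.001, 0.851, 0.526, 0.001]
force: [0.6, 1.0, 0.5]
grip_width: 0.0855
finger_force: 0.0
```

>>> jog_arm --pt "0.84 -0.25 0 0 0 -0.178" --pt "0.84 -0.25 0 0 0 -0.178" --pt "0.84 -0.25 0 0 0 -0.178"

```text
time: 2.1
position: [0.4813, -0.1961, 0.3999]
eef_rot: [-0.001, 0.812, 0.584, 0.001]
force: [0.0, 0.4, 1.0]
grip_width: 0.0853
finger_force: 0.0
```

>>> jog_arm --pt "0.867 -0.131 0 0 0 -0.178" --pt "0.867 -0.131 0 0 0 -0.178" --pt "0.867 -0.131 0 0 0 -0.178"

```text
time: 2.35
position: [0.4937, -0.1271, 0.3999]
eef_rot: [-0.001, 0.769, 0.639, 0.001]
force: [0.5, 0.9, 0.8]
grip_width: 0.0851
finger_force: 0.0
```

>>> jog_arm --pt "0.795 -0.233 0 0 0 -0.178" --pt "0.795 -0.233 0 0 0 -0.178" --pt "0.795 -0.233 0 0 0 -0.178"

```text
time: 2.6
position: [0.4864, -0.0619, 0.4]
eef_rot: [-0.001, 0.723, 0.691, 0.001]
force: [-1.1, 0.5, 0.9]
grip_width: 0.0853
finger_force: 0.0
```

>>> jog_arm --pt "0.82 -0.12 0 0 0 -0.178" --pt "0.82 -0.12 0 0 0 -0.178" --pt "0.82 -0.12 0 0 0 -0.178"

```text
time: 2.85
position: [0.48, 0.004, 0.4]
eef_rot: [-0.001, 0.673, 0.739, 0.001]
force: [0.1, 0.6, 0.3]
grip_width: 0.0854
finger_force: 0.0
```

```bash
python3 - <<'E'
from h import *
p,psi=now();plan(p,psi,[[.462,.0973,.34,108],[.462,.0973,.20,108],[.462,.0973,.129,108]])
E
```

```text
t 2.85 p [0.48  0.004 0.4  ] psi 95.37 tilt [-1.0e-04  2.2e-03 -1.0e+00] F [0.1 0.6 0.3] M [ 0.019 -0.022 -0.008] w 0.0854 ff 0.0 q7 -0.208
[0.591, -0.0573, 0.3748, 0, 0, np.float64(-0.1403)]  # [0.471  0.0507 0.37  ] 101.69
[0.5937, 0.008, 0.3748, 0, 0, np.float64(-0.1403)]  # [0.462  0.0973 0.34  ] 108.0
[-0.0, 0.0, 0.875, 0, 0, np.float64(-0.0)]  # [0.462  0.0973 0.27  ] 108.0
[-0.0, 0.0, 0.875, 0, 0, np.float64(-0.0)]  # [0.462  0.0973 0.2   ] 108.0
[-0.0, 0.0, 0.8875, 0, 0, np.float64(-0.0)]  # [0.462  0.0973 0.129 ] 108.0
```

>>> jog_arm --pt "0.591 -0.057 0.375 0 0 -0.14" --pt "0.591 -0.057 0.375 0 0 -0.14" --pt "0.591 -0.057 0.375 0 0 -0.14"

```text
time: 3.1
position: [0.471, 0.0487, 0.3684]
eef_rot: [-0.001, 0.633, 0.774, -0.0]
force: [-0.7, 1.0, 0.2]
grip_width: 0.0857
finger_force: 0.0
```

>>> jog_arm --pt "0.594 0.008 0.375 0 0 -0.14" --pt "0.594 0.008 0.375 0 0 -0.14" --pt "0.594 0.008 0.375 0 0 -0.14"

```text
time: 3.35
position: [0.4624, 0.0949, 0.3386]
eef_rot: [-0.001, 0.59, 0.808, -0.0]
force: [-0.7, -0.1, -0.1]
grip_width: 0.0855
finger_force: 0.0
```

>>> jog_arm --pt "0 0 0.875 0 0 0" --pt "0 0 0.875 0 0 0" --pt "0 0 0.875 0 0 0"

```text
time: 3.6
position: [0.4623, 0.0918, 0.2665]
eef_rot: [-0.002, 0.591, 0.807, -0.002]
force: [-0.1, -0.9, -0.5]
grip_width: 0.0857
finger_force: 0.0
```

>>> jog_arm --pt "0 0 0.875 0 0 0" --pt "0 0 0.875 0 0 0" --pt "0 0 0.875 0 0 0" --pt "0 0 0.875 0 0 0" --pt "0 0 0.875 0 0 0" --pt "0 0 0.875 0 0 0"

```text
time: 4.1
position: [0.4638, 0.0931, 0.202]
eef_rot: [0.001, 0.591, 0.807, 0.001]
force: [0.5, 0.4, 0.8]
grip_width: 0.0855
finger_force: 0.0
```

```bash
python3 - <<'E'
from h import *
p,psi=now();plan(p,psi,[[.462,.0973,.129,108]])
E
```

```text
t 4.1 p [0.4638 0.0931 0.202 ] psi 107.6 tilt [ 2.7e-03  4.0e-04 -1.0e+00] F [0.5 0.4 0.8] M [0.047 0.014 0.026] w 0.0855 ff 0.0 q7 -0.424
[0.0572, -0.0059, 0.9121, 0, 0, np.float64(-0.0088)]  # [0.462  0.0973 0.129 ] 108.0
```

>>> jog_arm --pt "0.057 -0.006 0.3 0 0 -0.009" --pt "0.057 -0.006 0.3 0 0 -0.009" --pt "0.057 -0.006 0.3 0 0 -0.009" --pt "0.057 -0.006 0.3 0 0 -0.009" --pt "0.057 -0.006 0.3 0 0 -0.009" --pt "0.057 -0.006 0.3 0 0 -0.009"

```text
time: 4.6
position: [0.4615, 0.0973, 0.1767]
eef_rot: [0.0, 0.588, 0.809, 0.0]
force: [0.4, 0.5, 0.0]
grip_width: 0.0855
finger_force: 0.0
```

```bash
python3 - <<'E'
from h import *
p,psi=now();plan(p,psi,[[.462,.0973,.129,108]])
E
```

```text
t 4.6 p [0.4615 0.0973 0.1767] psi 108.04 tilt [ 1.e-03  3.e-04 -1.e+00] F [0.4 0.5 0. ] M [ 0.061  0.046 -0.045] w 0.0855 ff 0.0 q7 -0.455
[-0.0016, 0.0059, 0.5968, 0, 0, np.float64(0.0008)]  # [0.462  0.0973 0.129 ] 108.0
```

>>> jog_arm --pt "-0.002 0.006 0.3 0 0 0" --pt "-0.002 0.006 0.597 0 0 0" --pt "-0.002 0.006 0.597 0 0 0" --pt "-0.002 0.006 0.597 0 0 0" --pt "-0.002 0.006 0.597 0 0 0" --pt "-0.002 0.006 0.597 0 0 0"

```text
time: 5.1
position: [0.4621, 0.0974, 0.1294]
eef_rot: [0.0, 0.587, 0.809, 0.001]
force: [1.0, 0.2, -0.3]
grip_width: 0.0855
finger_force: 0.0
```

```bash
python3 - <<'E'
from h import *
p,psi=now();plan(p,psi,[[.462,.0973,.129,108]])
from cell import cams
P,d=cams.snapshot("side");cv2.imwrite("pics/s1.png",cv2.resize(P[150:270,200:400,::-1],None,fx=4,fy=4))
E
```

```text
t 5.1 p [0.4621 0.0974 0.1294] psi 108.05 tilt [ 1.4e-03  5.0e-04 -1.0e+00] F [ 1.   0.2 -0.3] M [-0.062  0.046 -0.069] w 0.0855 ff 0.0 q7 -0.5
[-0.0011, -0.0017, 0.0051, 0, 0, np.float64(0.001)]  # [0.462  0.0973 0.129 ] 108.0
```

View pics/s1.png

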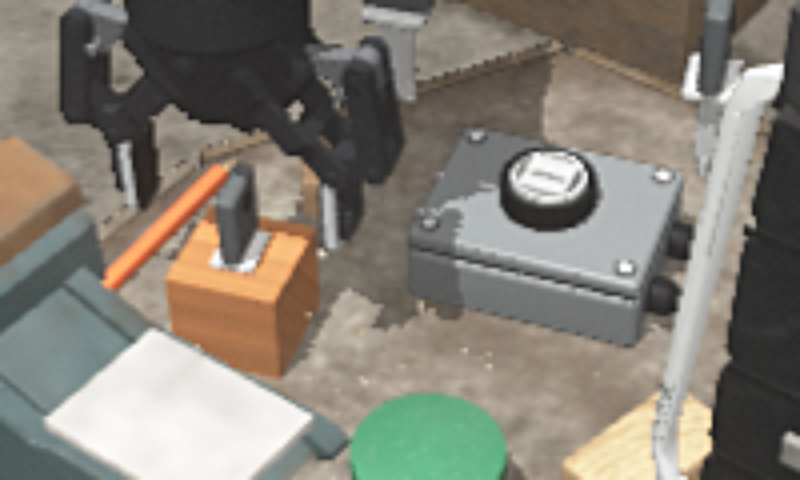

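The open fingers straddle the key: left pad at crop (125,170), right pad at (333,215), plate at (238,215). I'll close the gripper now.

>>> jog_arm --pt "0 0 0 0 0 0" --pt "0 0 0 0 0 0" --pt "0 0 0 0 0 0" --pt "0 0 0 0 0 0" --pt "0 0 0 0 0 0" --pt "0 0 0 0 0 0" --pt "0 0 0 0 0 0" --pt "0 0 0 0 0 0" --gripper 0 --squeeze 40

```text
time: 5.82
position: [0.4617, 0.0974, 0.1282]
eef_rot: [-0.0, 0.587, 0.809, 0.0]
force: [0.3, -0.2, 1.4]
grip_width: 0.0095
finger_force: 43.0
```

>>> jog_arm --pt "0 0 0 0 0 0" --pt "0 0 0 0 0 0" --pt "0 0 0 0 0 0" --pt "0 0 0 0 0 0"

```text
time: 6.15
position: [0.4617, 0.0974, 0.1282]
eef_rot: [-0.0, 0.587, 0.809, 0.0]
force: [-0.9, 0.6, 3.0]
grip_width: 0.0095
finger_force: 43.1
```

```bash
python3 - <<'E'
from h import *
now()
E
```

```text
t 6.15 p [0.4617 0.0974 0.1282] psi 108.06 tilt [ 0.e+00  1.e-04 -1.e+00] F [-0.9  0.6  3. ] M [0.024 0.054 0.003] w 0.0095 ff 43.1 q7 -0.5
```

```bash
python3 - <<'E'
from h import *
p,psi=now();plan(p,psi,[[.4617,.0974,.206,psi],[.551,.2136,.206,191.5]])
E
```

```text
t 6.15 p [0.4617 0.0974 0.1282] psi 108.06 tilt [ 0.e+00  1.e-04 -1.e+00] F [-0.9  0.6  3. ] M [0.024 0.054 0.003] w 0.0095 ff 43.1 q7 -0.5
[-0.0001, -0.0002, -0.9726, 0, 0, np.float64(-0.0)]  # [0.4617 0.0974 0.206 ] 108.06
[0.5174, 0.7558, -0.0, 0, 0, np.float64(-0.9271)]  # [0.5064 0.1555 0.206 ] 149.78
[-0.1168, 0.9085, -0.0, 0, 0, np.float64(-0.9271)]  # [0.551  0.2136 0.206 ] 191.5
```

>>> jog_arm --pt "0 0 -0.1 0 0 0" --pt "0 0 -0.2 0 0 0" --pt "0 0 -0.35 0 0 0" --pt "0 0 -0.55 0 0 0" --pt "0 0 -0.75 0 0 0" --pt "0 0 -0.97 0 0 0" --pt "0 0 -0.97 0 0 0" --pt "0 0 -0.97 0 0 0"

```text
time: 6.82
position: [0.4619, 0.0973, 0.2068]
eef_rot: [0.001, 0.587, 0.809, 0.001]
force: [0.3, 0.6, -1.2]
grip_width: 0.0094
finger_force: 42.7
```

>>> jog_arm --pt "0.26 0.38 0 0 0 -0.15" --pt "0.517 0.756 0 0 0 -0.3" --pt "0.517 0.756 0 0 0 -0.45" --pt "0.517 0.756 0 0 0 -0.6" --pt "0.517 0.756 0 0 0 -0.75" --pt "0.517 0.756 0 0 0 -0.927" --pt "0.517 0.756 0 0 0 -0.927" --pt "0.517 0.756 0 0 0 -0.927"

```text
time: 7.48
position: [0.5062, 0.1553, 0.2053]
eef_rot: [-0.0, 0.262, 0.965, -0.0]
force: [0.9, 0.4, -1.9]
grip_width: 0.0095
finger_force: 42.7
```

>>> jog_arm --pt "-0.06 0.4 0 0 0 -0.15" --pt "-0.117 0.909 0 0 0 -0.3" --pt "-0.117 0.909 0 0 0 -0.45" --pt "-0.117 0.909 0 0 0 -0.6" --pt "-0.117 0.909 0 0 0 -0.75" --pt "-0.117 0.909 0 0 0 -0.927" --pt "-0.117 0.909 0 0 0 -0.927" --pt "-0.117 0.909 0 0 0 -0.927"

```text
time: 8.15
position: [0.5509, 0.2136, 0.2055]
eef_rot: [-0.0, -0.098, 0.995, 0.0]
force: [-0.8, -0.4, -0.7]
grip_width: 0.0095
finger_force: 42.7
```

>>> jog_arm --pt "0 0 0 0 0 0" --pt "0 0 0 0 0 0" --pt "0 0 0 0 0 0"

```text
time: 8.4
position: [0.551, 0.2137, 0.2058]
eef_rot: [0.0, -0.099, 0.995, -0.0]
force: [0.0, 0.8, -1.5]
grip_width: 0.0091
finger_force: 42.7
```

```bash
python3 - <<'E'
from h import *
p,psi=now();plan(p,psi,[[.551,.2136,.190,191.5]])
E
```

```text
t 8.4 p [0.551  0.2137 0.2058] psi -168.65 tilt [ 1.e-04 -0.e+00 -1.e+00] F [ 0.   0.8 -1.5] M [ 0.012 -0.006 -0.035] w 0.0091 ff 42.7 q7 0.71
[0.0001, -0.0001, 0.022, 0, 0, np.float64(-0.8893)]  # [0.551  0.2137 0.2041] -128.64
[0.0002, -0.0001, 0.022, 0, 0, np.float64(-0.8893)]  # [0.551  0.2137 0.2023] -88.62
[0.0002, 0.0001, 0.022, 0, 0, np.float64(-0.8893)]  # [0.551  0.2137 0.2006] -48.6
[0.0001, 0.0001, 0.022, 0, 0, np.float64(-0.8893)]  # [0.551  0.2137 0.1988] -8.59
[-0.0, 0.0002, 0.022, 0, 0, np.float64(-0.8893)]  # [0.551  0.2136 0.197 ] 31.43
[-0.0001, 0.0001, 0.022, 0, 0, np.float64(-0.8893)]  # [0.551  0.2136 0.1953] 71.45
[-0.0002, 0.0, 0.022, 0, 0, np.float64(-0.8893)]  # [0.551  0.2136 0.1935] 111.47
[-0.0001, -0.0001, 0.022, 0, 0, np.float64(-0.8893)]  # [0.551  0.2136 0.1918] 151.48
[-0.0, -0.0002, 0.022, 0, 0, np.float64(-0.8893)]  # [0.551  0.2136 0.19  ] 191.5
```

>>> jog_arm --pt "0 0 0.21 0 0 0" --pt "0 0 0.21 0 0 0" --pt "0 0 0.21 0 0 0" --pt "0 0 0.21 0 0 0"

```text
time: 8.73
position: [0.5511, 0.2138, 0.1895]
eef_rot: [0.0, -0.1, 0.995, 0.0]
force: [-0.1, 0.2, -0.4]
grip_width: 0.0094
finger_force: 42.6
```

```bash
python3 - <<'E'
from h import *
now()
from cell import cams
for n in ("side","top"):
    p,d=cams.snapshot(n);np.savez(f"{n}1.npz",p=p,d=d,**cams.camera_params(n))
    if n=="side":cv2.imwrite("pics/s2.png",cv2.resize(p[150:215,295:385,::-1],None,fx=8,fy=8,interpolation=cv2.INTER_CUBIC))
E
```

```text
t 8.73 p [0.5511 0.2138 0.1895] psi -168.55 tilt [ 1.e-04  4.e-04 -1.e+00] F [-0.1  0.2 -0.4] M [-0.003  0.046 -0.019] w 0.0094 ff 42.6 q7 0.695
```

View pics/s2.png

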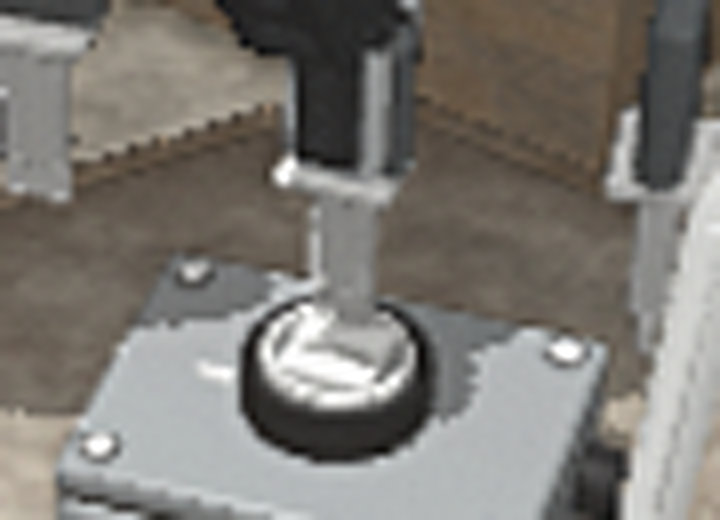

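```bash
python3 - <<'E'
from h import *
c=dict(np.load("side1.npz"));g=cv2.cvtColor(c["p"],cv2.COLOR_RGB2GRAY).astype(float)
def proj(X):
    q=np.atleast_2d(X)@c["R"].T+c["t"];return q[:,:2]/q[:,2:]*c["K"][0,0]+[c["K"][0,2],c["K"][1,2]]
a=np.radians(11.45);ux=np.array([np.cos(a),np.sin(a)]);uy=np.array([-ux[1],ux[0]])
cen=np.array([.5511,.2138]);tip=.1895-.1222
for z in (tip+.02,tip+.03):
    P=np.array([[*(cen+sx*.007*ux+sy*.004*uy),z] for sx in(-1,1) for sy in(-1,1)]);q=proj(P)
    r=int(round(q[:,1].mean()));print("row",r,"pred cols",q[:,0].min().round(1),q[:,0].max().round(1),g[r,328:350].astype(int))
print("1mm dx,dy ->px",np.diff(proj([[.55,.21,.08],[.56,.21,.08]]),axis=0)/10,np.diff(proj([[.55,.21,.08],[.55,.22,.08]]),axis=0)/10)
# collar rows
P=np.array([[*(cen+sx*.013*ux+sy*.010*uy),z] for z in(tip+.042,tip+.046) for sx in(-1,1) for sy in(-1,1)]);print("collar pred",proj(P).round(1).tolist())
s0=dict(np.load("side0.npz"));g0=cv2.cvtColor(s0["p"],cv2.COLOR_RGB2GRAY).astype(float)
print("slot pred",proj([[.5505,.2139,.058]]));print(g0[189:200,326:349].astype(int))
E
```

```text
row 181 pred cols 333.2 342.0 [ 98  97 100  97  89 127 178 127 133 135 131 133 134 119  94  91  89  91
  94  93  95  96]
row 177 pred cols 333.4 342.2 [102 103  95  90  93 117 146 128 132 133 131 133 136 122 104  96  97  91
  94  93  94  94]
1mm dx,dy ->px [[0.46037265 0.2001193 ]] [[ 0.29893949 -0.2784988 ]]
collar pred [[329.2, 172.6], [333.4, 166.5], [342.8, 176.2], [346.8, 170.0], [329.2, 170.8], [333.4, 164.7], [342.9, 174.4], [346.9, 168.2]]
slot pred [[336.88108866 193.11451537]]
[[195 178  83  75 189 236 184 245 254 248 238 234 197 188 187 179 235 255
   55  80 157 202 191]
 [144  69 111 218 211 177 213 250 248 246 247 248 247 244 234 227 182 210
  254 104  74 155 197]
 [ 75  41 158 245 147 177 246 254 253 251 250 249 249 249 249 250 249 248
  255 251  22  80 155]
 [ 38 117 215 170 124 200 244 228 219 230 252 255 254 251 250 250 254 252
  222 216 103  36 116]
 [ 30 150 250 139 178 252 233 177 163 168 179 185 231 245 249 254 255 232
  121 191 255  24  75]
 [ 31 160 255 182 242 255 247 245 244 234 224 172 169 182 201 240 250 164
  108 199 254  19  67]
 [ 39 112 222 236 247 247 252 253 252 249 250 248 244 227 199 237 229 105
  136 239 219  24  49]
 [ 44  90 192 230 203 194 216 230 249 255 254 253 252 252 253 248 155 117
  226 255 130  35  47]
 [ 50  70 132 195 231 230 182 173 191 203 227 239 251 255 252 195 127 227
  255 173  93  48  54]
 [ 43  55  77 143 182 196 252 240 204 171 162 176 178 208 227 228 255 233
  189 101  58  50  49]
 [ 40  49  56  78 113 165 209 193 204 242 255 248 247 245 234 187 210 174
   97  62  54  47  48]]
```

>>> jog_arm --pt "0 0 0.06 0 0 0" --pt "0 0 0.1 0 0 0" --pt "0 0 0.125 0 0 0" --pt "0 0 0.14 0 0 0" --pt "0 0 0.15 0 0 0" --pt "0 0 0.15 0 0 0" --pt "0 0 0.15 0 0 0"

```text
time: 9.42
position: [0.5511, 0.2136, 0.177]
eef_rot: [-0.0, -0.1, 0.995, 0.0]
force: [0.1, -0.6, -0.6]
grip_width: 0.0098
finger_force: 42.7
```

```bash
python3 -c "
from h import *
now()"
```

```text
t 9.42 p [0.5511 0.2136 0.177 ] psi -168.51 tilt [-1.e-04  1.e-04 -1.e+00] F [ 0.1 -0.6 -0.6] M [ 0.086  0.036 -0.04 ] w 0.0098 ff 42.7 q7 0.683
```

>>> jog_arm --pt "0 0 0.02 0 0 0" --pt "0 0 0.04 0 0 0" --pt "0 0 0.055 0 0 0" --pt "0 0 0.055 0 0 0" --pt "0 0 0.055 0 0 0"

```text
time: 9.83
position: [0.5511, 0.2137, 0.1727]
eef_rot: [0.0, -0.1, 0.995, 0.0]
force: [-0.7, 0.1, 4.3]
grip_width: 0.0094
finger_force: 43.4
```

>>> jog_arm --pt "0 0 0.01 0 0 0" --pt "0 0 0.02 0 0 0" --pt "0 0 0.03 0 0 0" --pt "0 0 0.03 0 0 0" --pt "0 0 0.03 0 0 0"

```text
time: 10.25
position: [0.5511, 0.2137, 0.1703]
eef_rot: [0.0, -0.1, 0.995, 0.0]
force: [-0.6, 0.7, 7.0]
grip_width: 0.0097
finger_force: 43.8
```

```bash
python3 -c "
from h import *
now()"
```

```text
t 10.25 p [0.5511 0.2137 0.1703] psi -168.51 tilt [ 3.e-04  3.e-04 -1.e+00] F [-0.6  0.7  7. ] M [-0.046  0.222 -0.036] w 0.0097 ff 43.8 q7 0.676
```

>>> jog_arm --pt "0 0 0.01 0 0 0" --pt "0 0 0.02 0 0 0" --pt "0 0 0.03 0 0 0" --pt "0 0 0.03 0 0 0" --pt "0 0 0.03 0 0 0" --pt "0 0 0.03 0 0 0"

```text
time: 10.75
position: [0.5512, 0.2137, 0.1681]
eef_rot: [0.0, -0.1, 0.995, 0.0]
force: [-1.0, -0.3, 8.9]
grip_width: 0.0096
finger_force: 44.3
```

```bash
python3 -c "
from h import *
now();now()"
```

```text
t 10.75 p [0.5512 0.2137 0.1681] psi -168.51 tilt [ 5.e-04  3.e-04 -1.e+00] F [-1.  -0.3  8.9] M [-0.138  0.359 -0.031] w 0.0096 ff 44.3 q7 0.674
t 10.75 p [0.5512 0.2137 0.1681] psi -168.51 tilt [ 5.e-04  3.e-04 -1.e+00] F [-1.  -0.3  8.9] M [-0.138  0.359 -0.031] w 0.0096 ff 44.3 q7 0.674
```

>>> jog_arm --pt "0 0 0.005 0 0 0" --pt "0 0 0.01 0 0 0" --pt "0 0 0.01 0 0 0" --pt "0 0 0.01 0 0 0" --pt "0 0 0.01 0 0 0"

```text
time: 11.17
position: [0.5512, 0.2138, 0.1675]
eef_rot: [0.0, -0.1, 0.995, 0.0]
force: [-0.8, -0.4, 11.0]
grip_width: 0.009
finger_force: 44.7
```

>>> jog_arm --pt "0 0 0.004 0 0 0" --pt "0 0 0.004 0 0 0" --pt "0 0 0.004 0 0 0" --pt "0 0 0.004 0 0 0"

```text
time: 11.5
position: [0.5512, 0.2138, 0.1674]
eef_rot: [0.0, -0.1, 0.995, 0.0]
force: [-1.7, -0.6, 15.2]
grip_width: 0.0097
finger_force: 45.3
```

>>> jog_arm --pt "0 0 -0.003 0 0 0" --pt "0 0 -0.003 0 0 0.03" --pt "0 0 -0.003 0 0 0.08" --pt "0 0 -0.003 0 0 0.14" --pt "0 0 -0.003 0 0 0.2" --pt "0 0 -0.003 0 0 0.26" --pt "0 0 -0.003 0 0 0.3" --pt "0 0 -0.003 0 0 0.3"

```text
time: 12.17
position: [0.5511, 0.2136, 0.1674]
eef_rot: [0.0, 0.019, 1.0, -0.0]
force: [-1.9, -0.8, 12.5]
grip_width: 0.0096
finger_force: 44.7
```

```bash
python3 -c "
from h import *
now()"
```

```text
t 12.17 p [0.5511 0.2136 0.1674] psi 177.86 tilt [ 6.e-04 -1.e-04 -1.e+00] F [-1.9 -0.8 12.5] M [-0.411  0.594  0.1  ] w 0.0096 ff 44.7 q7 0.473
```

>>> jog_arm --pt "0 0 0 0 0 0.03" --pt "0 0 0 0 0 0.06" --pt "0 0 0 0 0 0.09" --pt "0 0 0 0 0 0.12" --pt "0 0 0 0 0 0.12" --pt "0 0 0 0 0 0.12"

```text
time: 12.67
position: [0.5511, 0.2135, 0.1674]
eef_rot: [0.0, 0.065, 0.998, -0.0]
force: [-2.5, -1.9, 12.9]
grip_width: 0.0098
finger_force: 44.7
```

```bash
python3 -c "
from h import *
now()"
```

```text
t 12.67 p [0.5511 0.2135 0.1674] psi 172.58 tilt [ 4.e-04 -2.e-04 -1.e+00] F [-2.5 -1.9 12.9] M [-0.616  0.72   0.015] w 0.0098 ff 44.7 q7 0.397
```

>>> jog_arm --pt "0 0 0 0 0 0.05" --pt "0 0 0 0 0 0.1" --pt "0 0 0 0 0 0.15" --pt "0 0 0 0 0 0.2" --pt "0 0 0 0 0 0.25" --pt "0 0 0 0 0 0.3" --pt "0 0 0 0 0 0.3"

```text
time: 13.25
position: [0.5512, 0.2138, 0.1674]
eef_rot: [0.0, 0.183, 0.983, 0.0]
force: [-1.0, -0.6, 12.3]
grip_width: 0.0091
finger_force: 44.6
```

```bash
python3 -c "
from h import *
now()"
```

```text
t 13.25 p [0.5512 0.2138 0.1674] psi 158.94 tilt [ 8.e-04  4.e-04 -1.e+00] F [-1.  -0.6 12.3] M [-0.097  0.399  0.037] w 0.0091 ff 44.6 q7 0.203
```

>>> jog_arm --pt "0 0 0 0 0 0.06" --pt "0 0 0 0 0 0.12" --pt "0 0 0 0 0 0.18" --pt "0 0 0 0 0 0.24" --pt "0 0 0 0 0 0.3" --pt "0 0 0 0 0 0.36" --pt "0 0 0 0 0 0.4" --pt "0 0 0 0 0 0.4"

```text
time: 13.92
position: [0.5511, 0.2136, 0.1674]
eef_rot: [0.0, 0.334, 0.943, 0.0]
force: [-2.0, -2.1, 13.2]
grip_width: 0.0094
finger_force: 44.6
```

>>> jog_arm --pt "0 0 0 0 0 0.06" --pt "0 0 0 0 0 0.12" --pt "0 0 0 0 0 0.18" --pt "0 0 0 0 0 0.24" --pt "0 0 0 0 0 0.3" --pt "0 0 0 0 0 0.36" --pt "0 0 0 0 0 0.4" --pt "0 0 0 0 0 0.4"

```text
time: 14.58
position: [0.551, 0.2134, 0.1674]
eef_rot: [0.0, 0.477, 0.879, -0.0]
force: [-3.5, -3.3, 13.8]
grip_width: 0.0093
finger_force: 44.7
```

```bash
python3 -c "
from h import *
now()"
```

```text
t 14.58 p [0.551  0.2134 0.1674] psi 122.96 tilt [ 2.e-04 -7.e-04 -1.e+00] F [-3.5 -3.3 13.8] M [-0.722  0.98   0.022] w 0.0093 ff 44.7 q7 -0.29
```

>>> jog_arm --pt "0 0 -0.001 0 0 0.05" --pt "0 0 -0.002 0 0 0.1" --pt "0 0 -0.002 0 0 0.15" --pt "0 0 -0.002 0 0 0.2" --pt "0 0 -0.002 0 0 0.25" --pt "0 0 -0.002 0 0 0.3" --pt "0 0 -0.002 0 0 0.3" --pt "0 0 -0.002 0 0 0.3"

```text
time: 15.25
position: [0.5509, 0.2133, 0.1674]
eef_rot: [0.0, 0.577, 0.817, -0.0]
force: [-3.7, -3.1, 13.6]
grip_width: 0.0096
finger_force: 44.6
```

```bash
python3 -c "
from h import *
now()"
```

```text
t 15.25 p [0.5509 0.2133 0.1674] psi 109.57 tilt [-3.e-04 -9.e-04 -1.e+00] F [-3.7 -3.1 13.6] M [-0.875  1.126  0.084] w 0.0096 ff 44.6 q7 -0.466
```

>>> jog_arm --pt "0 0 0 0 0 0.02" --pt "0 0 0 0 0 0.04" --pt "0 0 0 0 0 0.06" --pt "0 0 0 0 0 0.06" --pt "0 0 0 0 0 0.06"

```text
time: 15.67
position: [0.5508, 0.2133, 0.1674]
eef_rot: [0.0, 0.596, 0.803, -0.0]
force: [-4.7, -2.9, 13.5]
grip_width: 0.0096
finger_force: 44.7
```

```bash
python3 -c "
from h import *
now()"
```

```text
t 15.67 p [0.5508 0.2133 0.1674] psi 106.89 tilt [-4.e-04 -8.e-04 -1.e+00] F [-4.7 -2.9 13.5] M [-0.86   1.167  0.046] w 0.0096 ff 44.7 q7 -0.501
```

>>> jog_arm --pt "0 0 0 0 0 0.02" --pt "0 0 0 0 0 0.04" --pt "0 0 0 0 0 0.04" --pt "0 0 0 0 0 0.04"

```text
time: 16.0
position: [0.5508, 0.2133, 0.1674]
eef_rot: [0.0, 0.608, 0.794, -0.001]
force: [-4.2, -2.4, 14.0]
grip_width: 0.0093
finger_force: 44.7
```

```bash
python3 -c "
from h import *
now()"
```

```text
t 16.0 p [0.5508 0.2133 0.1674] psi 105.08 tilt [-5.e-04 -9.e-04 -1.e+00] F [-4.2 -2.4 14. ] M [-0.866  1.309  0.022] w 0.0093 ff 44.7 q7 -0.524
```

>>> jog_arm --pt "0 0 0 0 0 0.015" --pt "0 0 0 0 0 0.03" --pt "0 0 0 0 0 0.03" --pt "0 0 0 0 0 0.03"

```text
time: 16.33
position: [0.5508, 0.2133, 0.1674]
eef_rot: [0.0, 0.617, 0.787, -0.001]
force: [-4.3, -3.7, 13.1]
grip_width: 0.0093
finger_force: 44.7
```

```bash
python3 -c "
from h import *
now()"
```

```text
t 16.33 p [0.5508 0.2133 0.1674] psi 103.74 tilt [-5.e-04 -9.e-04 -1.e+00] F [-4.3 -3.7 13.1] M [-0.804  1.31   0.023] w 0.0093 ff 44.7 q7 -0.542
```

```bash
cat >> h.py <<'E'
def mz(n=5):
    from cell import get_state,cams
    A=[]
    for i in range(n):
        cams.snapshot("side");s=get_state();A.append([*s["force"],s["ft_torque"][2]])
    A=np.array(A);print("avg F,Mz",A.mean(0).round(3),"sd Mz",A[:,3].std().round(3));now()
E
python3 -c "
from h import *
mz()"
```

```text
avg F,Mz [-4.398 -3.256 14.103  0.041] sd Mz 0.029
t 16.58 p [0.5508 0.2132 0.1674] psi 103.73 tilt [-5.e-04 -9.e-04 -1.e+00] F [-5. -3. 14.] M [-0.843  1.295  0.037] w 0.0097 ff 44.7 q7 -0.542
```

>>> jog_arm --pt "0 0 0 0 0 0.015" --pt "0 0 0 0 0 0.03" --pt "0 0 0 0 0 0.03"

```text
time: 16.83
position: [0.5508, 0.2133, 0.1674]
eef_rot: [0.0, 0.627, 0.779, -0.001]
force: [-5.6, -3.7, 13.9]
grip_width: 0.0094
finger_force: 44.7
```

```bash
python3 -c "
from h import *
mz()"
```

```text
avg F,Mz [-4.672 -3.604 14.2    0.037] sd Mz 0.017
t 17.08 p [0.5508 0.2133 0.1674] psi 102.39 tilt [-6.e-04 -9.e-04 -1.e+00] F [-4.3 -3.4 14.7] M [-0.906  1.292  0.051] w 0.0093 ff 44.7 q7 -0.559
```

>>> jog_arm --pt "0 0 0 0 0 0.015" --pt "0 0 0 0 0 0.03" --pt "0 0 0 0 0 0.03"

```text
time: 17.33
position: [0.5508, 0.2132, 0.1674]
eef_rot: [0.0, 0.636, 0.772, -0.001]
force: [-4.6, -3.2, 12.5]
grip_width: 0.0093
finger_force: 44.7
```

```bash
python3 -c "
from h import *
mz()"
```

```text
avg F,Mz [-5.297 -3.539 14.072  0.057] sd Mz 0.03
t 17.58 p [0.5508 0.2132 0.1674] psi 101.04 tilt [-6.e-04 -9.e-04 -1.e+00] F [-5.1 -3.3 14. ] M [-0.882  1.342  0.026] w 0.0091 ff 44.7 q7 -0.576
```

>>> jog_arm --pt "0 0 -0.003 0 0 0.015" --pt "0 0 -0.003 0 0 0.025" --pt "0 0 -0.003 0 0 0.025"

```text
time: 17.83
position: [0.5508, 0.2132, 0.1675]
eef_rot: [0.0, 0.644, 0.765, -0.001]
force: [-3.8, -1.7, 11.1]
grip_width: 0.0093
finger_force: 44.4
```

```bash
python3 -c "
from h import *
mz()"
```

```text
avg F,Mz [-4.212 -2.655 10.683  0.069] sd Mz 0.01
t 18.08 p [0.5508 0.2132 0.1675] psi 99.92 tilt [-8.e-04 -9.e-04 -1.e+00] F [-3.6 -2.6 10.9] M [-0.752  1.133  0.07 ] w 0.0094 ff 44.4 q7 -0.591
```

>>> jog_arm --pt "0 0 0 0 0 0.015" --pt "0 0 0 0 0 0.025" --pt "0 0 0 0 0 0.025"

```text
time: 18.33
position: [0.5507, 0.2132, 0.1675]
eef_rot: [-0.0, 0.651, 0.759, -0.001]
force: [-4.4, -2.4, 11.4]
grip_width: 0.0095
finger_force: 44.4
```

```bash
python3 -c "
from h import *
mz()"
```

```text
avg F,Mz [-4.173 -2.611 10.809  0.032] sd Mz 0.029
t 18.58 p [0.5507 0.2132 0.1675] psi 98.79 tilt [-8.e-04 -9.e-04 -1.e+00] F [-3.9 -1.5 11.7] M [-0.761  1.148  0.045] w 0.0095 ff 44.4 q7 -0.605
```

>>> jog_arm --pt "0 0 0 0 0 0.01" --pt "0 0 0 0 0 0.02" --pt "0 0 0 0 0 0.02"

```text
time: 18.83
position: [0.5507, 0.2132, 0.1675]
eef_rot: [-0.0, 0.657, 0.754, -0.001]
force: [-3.7, -2.7, 10.3]
grip_width: 0.0093
finger_force: 44.4
```

```bash
python3 -c "
from h import *
mz()"
```

```text
avg F,Mz [-4.095 -3.014 10.713  0.051] sd Mz 0.023
t 19.08 p [0.5507 0.2132 0.1675] psi 97.89 tilt [-8.e-04 -9.e-04 -1.e+00] F [-3.5 -3.3 10.9] M [-0.753  1.199  0.034] w 0.0093 ff 44.4 q7 -0.617
```

>>> jog_arm --pt "0 0 0 0 0 0.01" --pt "0 0 0 0 0 0.015" --pt "0 0 0 0 0 0.015"

```text
time: 19.33
position: [0.5507, 0.2132, 0.1675]
eef_rot: [-0.0, 0.661, 0.75, -0.001]
force: [-4.1, -2.5, 11.0]
grip_width: 0.0094
finger_force: 44.4
```

```bash
python3 -c "
from h import *
mz()"
```

```text
avg F,Mz [-4.593 -2.91  10.892  0.056] sd Mz 0.042
t 19.58 p [0.5507 0.2133 0.1675] psi 97.22 tilt [-9.e-04 -9.e-04 -1.e+00] F [-3.8 -3.  11.3] M [-0.784  1.173  0.031] w 0.0098 ff 44.4 q7 -0.625
```

>>> jog_arm --pt "0 0 0 0 0 0.01" --pt "0 0 0 0 0 0.02" --pt "0 0 0 0 0 0.02"

```text
time: 19.83
position: [0.5507, 0.2133, 0.1675]
eef_rot: [-0.0, 0.667, 0.745, -0.001]
force: [-4.6, -2.1, 11.0]
grip_width: 0.0101
finger_force: 44.4
```

```bash
python3 -c "
from h import *
mz()"
```

```text
avg F,Mz [-4.503 -3.069 11.027  0.082] sd Mz 0.024
t 20.08 p [0.5507 0.2132 0.1675] psi 96.32 tilt [-9.e-04 -1.e-03 -1.e+00] F [-5.1 -3.5 10.9] M [-0.75   1.197  0.087] w 0.0097 ff 44.4 q7 -0.637
```

>>> jog_arm --pt "0 0 0 0 0 0.01" --pt "0 0 0 0 0 0.015" --pt "0 0 0 0 0 0.015"

```text
time: 20.33
position: [0.5507, 0.2133, 0.1675]
eef_rot: [-0.0, 0.672, 0.741, -0.001]
force: [-4.3, -3.5, 10.9]
grip_width: 0.0096
finger_force: 44.4
```

```bash
python3 -c "
from h import *
mz()"
```

```text
avg F,Mz [-4.889 -2.786 11.341  0.101] sd Mz 0.033
t 20.58 p [0.5507 0.2132 0.1675] psi 95.65 tilt [-9.e-04 -9.e-04 -1.e+00] F [-4.8 -2.2 11.2] M [-0.777  1.237  0.115] w 0.0096 ff 44.4 q7 -0.646
```

>>> jog_arm --pt "0 0 0 0 0 0.01" --pt "0 0 0 0 0 0.015" --pt "0 0 0 0 0 0.015"

```text
time: 20.83
position: [0.5507, 0.2133, 0.1675]
eef_rot: [-0.0, 0.676, 0.737, -0.001]
force: [-4.0, -2.3, 10.5]
grip_width: 0.0091
finger_force: 44.4
```

```bash
python3 -c "
from h import *
mz(8)"
```

```text
avg F,Mz [-4.738 -3.007 11.404  0.141] sd Mz 0.011
t 21.23 p [0.5507 0.2132 0.1675] psi 94.97 tilt [-9.e-04 -9.e-04 -1.e+00] F [-4.4 -2.6 11.2] M [-0.797  1.322  0.12 ] w 0.0094 ff 44.4 q7 -0.654
```

>>> jog_arm --pt "0 0 0 0 0 -0.03" --pt "0 0 0 0 0 -0.06" --pt "0 0 0 0 0 -0.1" --pt "0 0 0 0 0 -0.14" --pt "0 0 0 0 0 -0.14" --pt "0 0 0 0 0 -0.14"

```text
time: 21.73
position: [0.5509, 0.2133, 0.1675]
eef_rot: [0.0, 0.634, 0.773, -0.0]
force: [-2.5, -2.6, 9.4]
grip_width: 0.01
finger_force: 44.4
```

```bash
python3 -c "
from h import *
mz(3)"
```

```text
avg F,Mz [-2.978 -2.325 10.119 -0.018] sd Mz 0.012
t 21.88 p [0.5509 0.2133 0.1675] psi 101.26 tilt [-4.e-04 -6.e-04 -1.e+00] F [-3.  -2.3 10.2] M [-0.673  0.829 -0.035] w 0.0097 ff 44.4 q7 -0.574
```

>>> jog_arm --pt "0 0 -0.02 0 0 0" --pt "0 0 -0.04 0 0 0" --pt "0 0 -0.06 0 0 0" --pt "0 0 -0.08 0 0 0" --pt "0 0 -0.08 0 0 0" --pt "0 0 -0.08 0 0 0"

```text
time: 22.38
position: [0.5508, 0.2135, 0.1734]
eef_rot: [-0.0, 0.634, 0.773, -0.0]
force: [-2.7, -1.2, 0.4]
grip_width: 0.0096
finger_force: 42.9
```

```bash
python3 -c "
from h import *
mz(3)"
```

```text
avg F,Mz [-3.283 -1.435  0.491  0.034] sd Mz 0.025
t 22.53 p [0.5509 0.2135 0.1735] psi 101.27 tilt [-7.e-04 -3.e-04 -1.e+00] F [-3.6 -1.7  0.3] M [-0.491  0.863  0.053] w 0.0098 ff 42.8 q7 -0.57
```

>>> jog_arm --pt "0 0 -0.03 0 0 0" --pt "0 0 -0.07 0 0 0" --pt "0 0 -0.12 0 0 0" --pt "0 0 -0.2 0 0 0" --pt "0 0 -0.4 0 0 0" --pt "0 0 -0.4 0 0 0" --pt "0 0 -0.4 0 0 0"

```text
time: 23.12
position: [0.5515, 0.2138, 0.2066]
eef_rot: [0.0, 0.634, 0.773, 0.001]
force: [-0.0, -0.3, -0.7]
grip_width: 0.0091
finger_force: 42.8
```

```bash
python3 - <<'E'
from h import *
mz(1)
from cell import cams
p,d=cams.snapshot("side");np.savez("side2.npz",p=p,d=d,**cams.camera_params("side"))
cv2.imwrite("pics/s3.png",cv2.resize(p[130:210,295:385,::-1],None,fx=7,fy=7,interpolation=cv2.INTER_CUBIC))
p,psi=now(False);plan(p,psi,[[.4617,.0974,.2055,108.06]])
E
```

```text
avg F,Mz [-0.121 -0.298 -0.391 -0.031] sd Mz 0.0
t 23.17 p [0.5512 0.2136 0.2059] psi 101.26 tilt [ 8.e-04  4.e-04 -1.e+00] F [-0.1 -0.3 -0.4] M [ 0.053  0.017 -0.031] w 0.0097 ff 42.8 q7 -0.551
[-0.6029, -0.6896, -0.0, 0, 0, np.float64(-0.0755)]  # [0.5064 0.1555 0.2055] 104.66
[-0.561, -0.7241, -0.0, 0, 0, np.float64(-0.0755)]  # [0.4617 0.0974 0.2055] 108.06
```

View pics/s3.png

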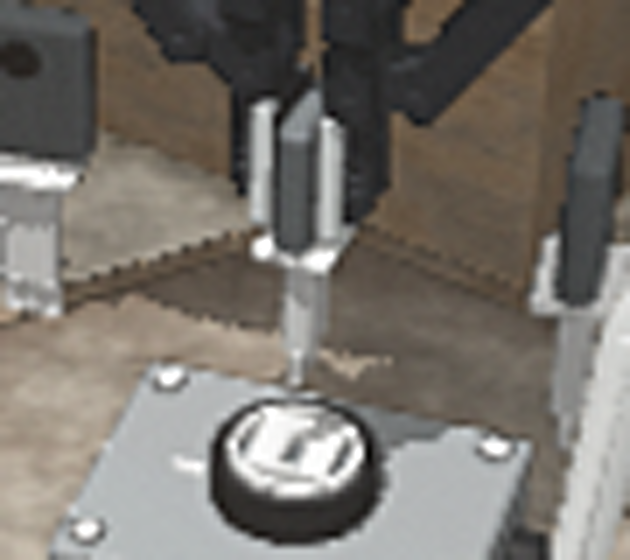

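The cam is back up with its slot now across the box, at crop (300,445), and the key hangs upright. I'll carry it back to the block.

>>> jog_arm --pt "-0.3 -0.345 0 0 0 -0.04" --pt "-0.603 -0.69 0 0 0 -0.075" --pt "-0.603 -0.69 0 0 0 -0.075" --pt "-0.603 -0.69 0 0 0 -0.075"

```text
time: 23.55
position: [0.5059, 0.1541, 0.2056]
eef_rot: [-0.0, 0.612, 0.791, -0.001]
force: [0.8, 1.2, -1.0]
grip_width: 0.0093
finger_force: 42.6
```

>>> jog_arm --pt "-0.28 -0.36 0 0 0 -0.04" --pt "-0.561 -0.724 0 0 0 -0.075" --pt "-0.561 -0.724 0 0 0 -0.075" --pt "-0.561 -0.724 0 0 0 -0.075" --pt "-0.561 -0.724 0 0 0 -0.075" --pt "-0.561 -0.724 0 0 0 -0.075"

```text
time: 24.05
position: [0.4624, 0.0985, 0.2055]
eef_rot: [-0.0, 0.587, 0.809, 0.001]
force: [0.2, 0.2, -0.4]
grip_width: 0.0096
finger_force: 42.7
```

```bash
python3 - <<'E'
from h import *
mz(1)
from cell import cams
T,d=cams.snapshot("top");g=cv2.cvtColor(T,cv2.COLOR_RGB2GRAY).astype(float)
c=cams.camera_params("top")
v,u=np.mgrid[175:196,260:281];P=cast(c,np.c_[u.ravel(),v.ravel()],.058)[:,:2];rr=np.hypot(*(P-[.5505,.214]).T)
wt=np.clip(200-g[175:196,260:281].ravel(),0,None)*(rr<.0095)
m=(P*wt[:,None]).sum(0)/wt.sum();C=((P-m).T*wt)@(P-m)/wt.sum();e,V=np.linalg.eigh(C);print("slot",m,np.sqrt(e),np.degrees(np.arctan2(V[1,1],V[0,1])))
S,d=cams.snapshot("side");c=dict(cams.camera_params("side"),d=d);W=cloud(c)
R=W[(np.hypot(W[...,0]-.462,W[...,1]-.097)<.03)&(W[...,2]>.085)&(W[...,2]<.17)]
for lo,hi in((.095,.115),(.117,.128),(.135,.165)):
    Q=R[(R[:,2]>lo)&(R[:,2]<hi)];print(lo,len(Q),Q.mean(0).round(4) if len(Q) else 0)
cv2.imwrite("pics/s4.png",cv2.resize(S[130:260,200:360,::-1],None,fx=4,fy=4,interpolation=cv2.INTER_CUBIC))
p,psi=now(False);plan(p,psi,[[.4617,.0974,.165,108.06]])
E
```

```text
avg F,Mz [-0.335  0.372 -0.455 -0.031] sd Mz 0.0
t 24.1 p [0.4622 0.0984 0.2055] psi 108.06 tilt [ 4.e-04  8.e-04 -1.e+00] F [-0.3  0.4 -0.5] M [-0.027 -0.009 -0.031] w 0.0095 ff 42.7 q7 -0.452
slot [0.55090818 0.21349497] [0.00127319 0.00422175] 106.4911410785532
0.095 64 [0.4653 0.0957 0.1049]
0.117 25 [0.4665 0.0907 0.1243]
0.135 315 [0.4692 0.0908 0.1512]
[-0.0076, -0.0061, 0.5066, 0, 0, np.float64(-0.0)]  # [0.4617 0.0974 0.165 ] 108.06
```

View pics/s4.png

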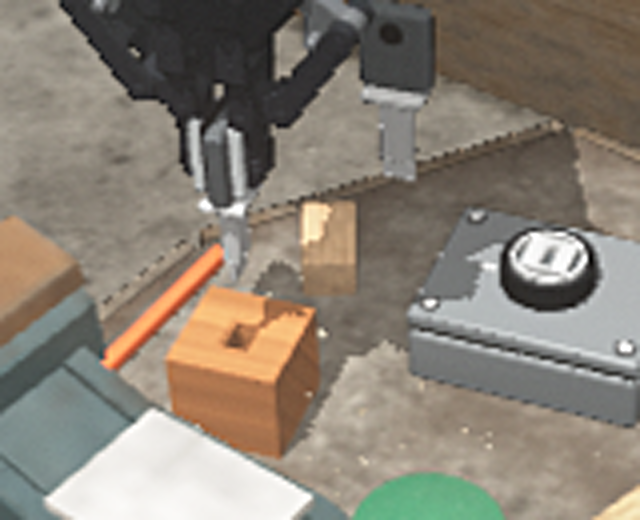

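The slot now measures 106.5° against an expected 106.1°, so it is locked. The side view shows the key upright at crop (225,230) above the hole at (238,335). I'll lower it.

>>> jog_arm --pt "-0.008 -0.006 0.15 0 0 0" --pt "-0.008 -0.006 0.3 0 0 0" --pt "-0.008 -0.006 0.38 0 0 0" --pt "-0.008 -0.006 0.38 0 0 0" --pt "-0.008 -0.006 0.38 0 0 0"

```text
time: 24.62
position: [0.4614, 0.097, 0.1753]
eef_rot: [-0.0, 0.587, 0.809, -0.0]
force: [0.3, 0.3, -0.7]
grip_width: 0.0094
finger_force: 42.7
```

```bash
python3 -c "
from h import *
mz(1)
p,psi=now(False);plan(p,psi,[[.4617,.0974,.1295,108.06]])"
```

```text
avg F,Mz [ 0.455 -0.291 -1.501 -0.055] sd Mz 0.0
t 24.67 p [0.4616 0.0969 0.1756] psi 108.03 tilt [ 2.e-04  2.e-04 -1.e+00] F [ 0.5 -0.3 -1.5] M [-0.02   0.    -0.055] w 0.0095 ff 42.7 q7 -0.486
[0.005, 0.0036, 0.5766, 0, 0, np.float64(-0.0007)]  # [0.4617 0.0974 0.1295] 108.06
```

>>> jog_arm --pt "0.005 0.004 0.05 0 0 0" --pt "0.005 0.004 0.1 0 0 0" --pt "0.005 0.004 0.15 0 0 0" --pt "0.005 0.004 0.2 0 0 0" --pt "0.005 0.004 0.25 0 0 0" --pt "0.005 0.004 0.25 0 0 0"

```text
time: 25.17
position: [0.4614, 0.0972, 0.1545]
eef_rot: [-0.0, 0.588, 0.809, -0.0]
force: [-0.3, -0.9, -1.0]
grip_width: 0.0098
finger_force: 42.7
```

```bash
python3 -c "
from h import *
mz(1)
p,psi=now(False);plan(p,psi,[[.4617,.0974,.1295,108.06]])"
```

```text
avg F,Mz [ 0.518  0.15  -1.451 -0.01 ] sd Mz 0.0
t 25.22 p [0.4614 0.0972 0.1549] psi 108.02 tilt [-7.e-04 -2.e-04 -1.e+00] F [ 0.5  0.2 -1.5] M [-0.024 -0.018 -0.01 ] w 0.0095 ff 42.7 q7 -0.508
[0.0018, 0.004, 0.3175, 0, 0, np.float64(-0.0008)]  # [0.4617 0.0974 0.1295] 108.06
```

>>> jog_arm --pt "0.002 0.004 0.06 0 0 0" --pt "0.002 0.004 0.12 0 0 0" --pt "0.002 0.004 0.18 0 0 0" --pt "0.002 0.004 0.24 0 0 0" --pt "0.002 0.004 0.3 0 0 0" --pt "0.002 0.004 0.315 0 0 0" --pt "0.002 0.004 0.315 0 0 0"

```text
time: 25.8
position: [0.4617, 0.0975, 0.1297]
eef_rot: [-0.0, 0.588, 0.809, -0.0]
force: [0.5, -0.3, -1.1]
grip_width: 0.0092
finger_force: 42.7
```

>>> jog_arm --pt "0 0 0.008 0 0 0" --pt "0 0 0.012 0 0 0" --pt "0 0 0.012 0 0 0" --pt "0 0 0.012 0 0 0"

```text
time: 26.13
position: [0.4619, 0.0974, 0.1292]
eef_rot: [0.0, 0.588, 0.809, 0.0]
force: [0.3, -1.3, -1.1]
grip_width: 0.0093
finger_force: 42.7
```

```bash
python3 -c "
from h import *
mz(2)"
```

```text
avg F,Mz [-0.321  0.125 -1.728  0.029] sd Mz 0.036
t 26.23 p [0.4619 0.0974 0.1292] psi 108.01 tilt [ 1.e-04  1.e-04 -1.e+00] F [-0.2  0.2 -2.2] M [-0.03   0.011  0.065] w 0.0091 ff 42.7 q7 -0.532
```

>>> jog_arm --pt "0 0 0.006 0 0 0" --pt "0 0 0.012 0 0 0" --pt "0 0 0.012 0 0 0" --pt "0 0 0.012 0 0 0"

```text
time: 26.57
position: [0.4619, 0.0974, 0.1282]
eef_rot: [0.0, 0.588, 0.809, 0.0]
force: [-0.2, 0.4, 1.1]
grip_width: 0.0094
finger_force: 43.0
```

```bash
python3 -c "
from h import *
mz(2)"
```

```text
avg F,Mz [ 0.643 -0.362  1.573 -0.007] sd Mz 0.011
t 26.67 p [0.4619 0.0975 0.1282] psi 108.02 tilt [ 1.e-04  1.e-04 -1.e+00] F [ 0.4 -0.5  1.9] M [-0.007  0.031 -0.018] w 0.0093 ff 43.1 q7 -0.533
```

Contact at the same height as the pick, so the key is seated. I'll release and retreat.

>>> jog_arm --pt "0 0 0 0 0 0" --pt "0 0 0 0 0 0" --pt "0 0 0 0 0 0" --pt "0 0 0 0 0 0" --pt "0 0 0 0 0 0" --pt "0 0 0 0 0 0" --pt "0 0 0 0 0 0" --pt "0 0 0 0 0 0" --gripper 100

```text
time: 27.33
position: [0.4618, 0.0974, 0.1282]
eef_rot: [-0.0, 0.588, 0.809, 0.0]
force: [-0.5, -0.4, -0.3]
grip_width: 0.0856
finger_force: 0.0
```

>>> jog_arm --pt "0 0 -0.15 0 0 0" --pt "0 0 -0.4 0 0 0" --pt "0 0 -0.8 0 0 0" --pt "0 0 -1 0 0 0" --pt "0 0 -1 0 0 0" --pt "0 0 -1 0 0 0"

```text
time: 27.83
position: [0.4621, 0.0973, 0.2087]
eef_rot: [0.0, 0.588, 0.809, 0.001]
force: [0.8, -0.7, 0.1]
grip_width: 0.0855
finger_force: 0.0
```

>>> jog_arm --pt "0 0 -0.5 0 0 0" --pt "0 0 -1 0 0 0" --pt "0 0 -1 0 0 0" --pt "0 0 -1 0 0 0" --pt "0 0 -1 0 0 0" --pt "0 0 -1 0 0 0"

```text
time: 28.33
position: [0.4616, 0.0973, 0.2869]
eef_rot: [-0.001, 0.588, 0.809, -0.001]
force: [0.3, -0.3, -0.3]
grip_width: 0.0855
finger_force: 0.0
```

```bash
python3 - <<'E'
from h import *
mz(1)
from cell import cams
S,d=cams.snapshot("side");c=dict(cams.camera_params("side"),d=d);W=cloud(c)
Q=W[185:248,238:285].reshape(-1,3);Q=Q[(Q[:,2]>.075)&(Q[:,2]<.1)];print(len(Q),Q.mean(0).round(4),Q[:,2].max(),rect(Q))
cv2.imwrite("pics/s5.png",cv2.resize(S[150:260,200:400,::-1],None,fx=4,fy=4,interpolation=cv2.INTER_CUBIC))
E
```

```text
avg F,Mz [ 0.936  0.412  0.52  -0.03 ] sd Mz 0.0
t 28.38 p [0.4616 0.0974 0.287 ] psi 108.03 tilt [-2.e-03 -4.e-04 -1.e+00] F [0.9 0.4 0.5] M [-0.021 -0.005 -0.03 ] w 0.0853 ff 0.0 q7 -0.363
120 [0.4655 0.0947 0.0855] 0.09144777780704427 [463.6  96.4  10.6  31.6  18.1]
```

View pics/s5.png

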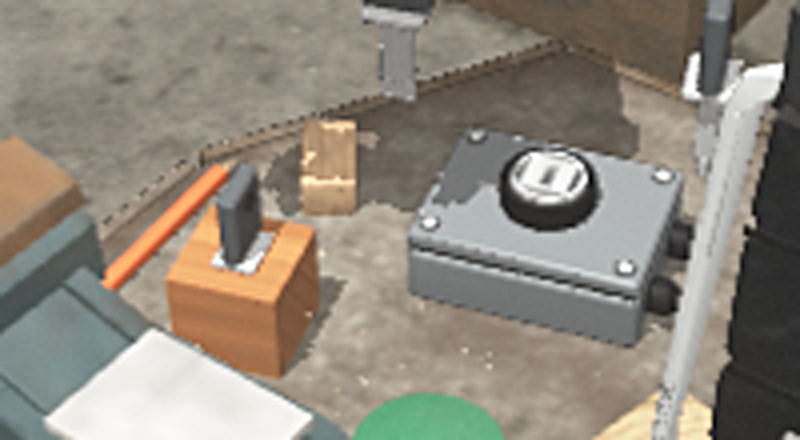

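The key stands upright with its collar flat on the block at crop (240,225), and the cam is up with its slot across the box at (550,178). I'll hand in.

```bash
python3 -c "
from cell import hand_in
print(hand_in())"
```

```text
the job is handed in; nothing more can be done
None
```

The job is handed in: the cam is locked against its stop (about 0.14 N m) and sprung back up, the key stands fully down and upright in its block, and no bystander was knowingly touched. The simulator returned no verdict. While turning, the downward push read up to about 15 N, a little over the spring's 12 N.

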